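Run a fingertip along the rack and shut the vial lids

TASK

Run the fingertips lightly along the row of five open sample vials in the rack and fold their hinged lids shut, flat on the rims, one after another from vial 1 at the bare end of the rack to vial 5 at the other. Only touch: keep the pressure gentle, do not shift, tip or lift the rack, and leave everything else on the bench where it is.

Things in the scene. Friction and masses are not known exactly. Their poses are not given: they have to be found in the camera images.
- rack: dark steel vial rack, loose on the bench, 1.3 kg in all; base plate 74 mm (x) by 275 mm (y) by 12 mm. Origin on the bench under the middle vial; z up, y along the row. Vials 1 to 5 stand at y = +92, +46, 0, -46, -92 mm, x = 0. The plate reaches to y = +157 mm and -117 mm, so vial 1 is beside its longer bare end. Open lids reach up to 105 mm above the bench
- vial1: vial 1: clear, 28 mm across, 45 mm tall, rim 63 mm above the bench; origin at the centre of its underside, axes as the rack. All five vials are alike and rest on rubber spring pads: pushed down, a vial gives about 1 mm per newton, 5 mm at most, and comes back
- vial2: vial 2, like vial 1; origin at the centre of its underside, axes as the rack
- vial3: vial 3, like vial 1; origin at the centre of its underside, axes as the rack
- vial4: vial 4, like vial 1; origin at the centre of its underside, axes as the rack
- vial5: vial 5, like vial 1; origin at the centre of its underside, axes as the rack
- lid1 (a joint): lid of vial 1: white disc 31 mm across, 3 mm thick, hinged on the vial's +y side (axis along x, 17.5 mm from the vial's centre, 64.5 mm above the bench); 0 = shut level on the rim, its top 66 mm above the bench; 1.57 = upright, more = leaning back to +y. Light friction hinge (0.2 N at the tab moves it); stays where left
- lid2 (a joint): lid of vial 2: white disc 31 mm across, 3 mm thick, hinged on the vial's +y side (axis along x, 17.5 mm from the vial's centre, 64.5 mm above the bench); 0 = shut level on the rim, its top 66 mm above the bench; 1.57 = upright, more = leaning back to +y. Light friction hinge (0.2 N at the tab moves it); stays where left
- lid3 (a joint): lid of vial 3: white disc 31 mm across, 3 mm thick, hinged on the vial's +y side (axis along x, 17.5 mm from the vial's centre, 64.5 mm above the bench); 0 = shut level on the rim, its top 66 mm above the bench; 1.57 = upright, more = leaning back to +y. Light friction hinge (0.2 N at the tab moves it); stays where left
- lid4 (a joint): lid of vial 4: white disc 31 mm across, 3 mm thick, hinged on the vial's +y side (axis along x, 17.5 mm from the vial's centre, 64.5 mm above the bench); 0 = shut level on the rim, its top 66 mm above the bench; 1.57 = upright, more = leaning back to +y. Light friction hinge (0.2 N at the tab moves it); stays where left
- lid5 (a joint): lid of vial 5: white disc 31 mm across, 3 mm thick, hinged on the vial's +y side (axis along x, 17.5 mm from the vial's centre, 64.5 mm above the bench); 0 = shut level on the rim, its top 66 mm above the bench; 1.57 = upright, more = leaning back to +y. Light friction hinge (0.2 N at the tab moves it); stays where left
- tab1 (a point): end of the thumb tab of lid 1, 10 mm wide, mid-thickness, 40 mm from its hinge axis; moves with the lid; when shut it is 22.5 mm from the vial's centre towards -y of the rack
- tab2 (a point): end of the thumb tab of lid 2, 10 mm wide, mid-thickness, 40 mm from its hinge axis; moves with the lid; when shut it is 22.5 mm from the vial's centre towards -y of the rack
- tab3 (a point): end of the thumb tab of lid 3, 10 mm wide, mid-thickness, 40 mm from its hinge axis; moves with the lid; when shut it is 22.5 mm from the vial's centre towards -y of the rack
- tab4 (a point): end of the thumb tab of lid 4, 10 mm wide, mid-thickness, 40 mm from its hinge axis; moves with the lid; when shut it is 22.5 mm from the vial's centre towards -y of the rack
- tab5 (a point): end of the thumb tab of lid 5, 10 mm wide, mid-thickness, 40 mm from its hinge axis; moves with the lid; when shut it is 22.5 mm from the vial's centre towards -y of the rack
- vial_a: bystander: screw-top sample vial, 28 mm across, 62 mm tall, standing before the rack; origin at the centre of its underside
- vial_b: bystander: the same kind of screw-top vial, standing behind the rack; origin at the centre of its underside
- spatula: bystander: flat steel lab spatula, 160 mm long, 4 mm thick, lying on the bench between robot and rack; origin at its middle, on the underside
- petri: bystander: closed glass dish, 60 mm across, 14 mm high, behind the rack; origin at the centre of its underside
- beaker: bystander: open glass beaker, 70 mm across, 85 mm tall; origin at the centre of its underside
- amber: bystander: amber glass bottle, 60 mm across, 130 mm tall; origin at the centre of its underside
- jar: bystander: green glass jar, 70 mm across, 90 mm tall; origin at the centre of its underside

How it is judged:
By the outcome, as a careful person would: the job done as asked, in the order asked, and still so for the second after the job is handed in, with the robot touching nothing.
It also fails if it takes over 45 s, if anything falls off the work surface, if the arm or the gripper's body presses on something with over 40 N, if the wrist force passes 120 N, or if a joint passes its speed limit or range.

ROBOT

A 7-joint arm with a two-finger parallel gripper is mounted at the origin on the work surface. World frame = base frame: x ahead of the robot, y to its left, z up, the work surface at z = 0. Lengths are in m, angles in rad, forces in N, time in s.
With the tool pointing down it reaches from about 0.35 to 0.9 m from the base axis. Payload 8.1 kg.
Tool frame: the origin (TCP) lies on the centre line of the jaws, within the pads' length; the fingertips stand arm.tips_ahead ahead of it and the grasp point (between the pads) lies 8 mm behind it (arm.tips_ahead is the distance from the TCP to the fingertips, in m); z points along the fingers, y is the direction in which the jaws open and shut (so a half turn about z gives the same grasp; the last joint's range is limited). The gripper opens to 92 mm and grips with 3 to 60 N. Pads are 19 mm wide; open, the fingers measure 130 mm over their backs; the gripper's body (75 mm by 190 mm) begins 47 mm behind the grasp point.
Start: joints at [-1.244, 0.434, 0.025, 1.573, -0.012, 1.134, -0.075], TCP at [0.26, 0.568, 0.201] pointing down, gripper open.
Joint ranges: [-2.62, 2.62], [-0.44, 2.09], [-1.27, 1.32], [0.08, 2.57], [-1.32, 4.46], [0.12, 2], [-2.74, 2.74]. Speed limits (rad/s): [2.22, 2.22, 3.01, 3.01, 3.14, 3.14, 3.14].

INTERFACE

Orientations are given as a rotation vector (axis times angle).
In Python, from cell import arm gives the robot as it stands. The module is installed in compiled form; this text tells all that it offers.
- The arm moves only by the tool jog_arm, never from a script. Its argument "moves" is a list of rows, each an object with "twist": the turn, a rotation vector about the tool's x, y, z in units of 10 degrees (1.0 is 10 degrees), a list of three; "xyz": the shift along the tool's x, y, z in units of 60 mm (1.0 is 60 mm), a list of three; "grip": the closure, from -1 (fully open) to 1 (shut). A call has 1 to 5 rows; each row is the pose to reach, as a shift and turn from the pose commanded when the call began, along the tool's axes at that moment; what a row does not reach only later rows make up. A row lasts 1/8 s, in which the tool goes at most 62.5 mm and 10.7 degrees, less where a joint would pass 70% of its speed; a pose out of reach is approached as far as the arm can. A call with a gripper value outside its range is refused whole. The fingers move at their own pace and stop on an object; "force" is the grip in N (left out, the last holds). Time passes only in rows, so rows that repeat a pose let the fingers close. It gives the time, the measured TCP pose, the force and the opening at its end, in the units of the state.
- arm.observe(): the state, without advancing time (a new reading comes with each control period).
- arm.get_image(name): name is "side" or "top"; returns the picture (480x640x3 uint8, blue, green, red); there is no depth.
- arm.camera_params(name): a dict with "mtx" (3x3 intrinsics, pixels), "T" (4x4, takes a point from camera to world coordinates). Camera axes: x right, y down, z forward; pixel columns grow to the right and rows downward; lengths in m; the calibration is good to about 2 mm. A picture is of the moment at which its call begins. camera_params takes no time and is no camera call.
- arm.sign_off(): hands the job in, once; it reports no verdict.
The state is a dict: "clock": time; "joints": joint angles; "dq": joint speeds; "joint_efforts": joint torques, N m; "position": TCP position; "ee_rot": TCP orientation; "force": force on the tool from outside, world axes, zero at the start; "ft_torque": the same for the moment, N m; "width": opening from 0.0 (shut) to 1.0 (fully open).
Only numpy, scipy, OpenCV 4.12 (cv2) and the standard library are available. Lean on these libraries where they do the work, as an engineer would, in place of code of your own. Each camera call takes 0.05 s, during which the arm holds its last target. There are 200 camera calls.

## Working session

There is one attempt and no reset: what is moved stays moved. The work goes in short steps, Python scripts to look and compute and a tool call to move; the robot and the scene stay as the last step left them, time stands still between calls to the robot, and variables do not carry over. Pictures are saved under pics/ and viewed, about 8 in all and at most 12, crops included, and the job is handed in when it is done.

Besides the shell and the picture viewer there is one more tool, called after "Request:" as a command line: name --argument value ..., lists and objects as JSON in quotes. jog_arm: Moves the arm, as the interface text tells. Its arguments: {"type":"object","properties":{"moves":{"type":"array","items":{"type":"object","properties":{"twist":{"type":"array","items":{"type":"number"}},"xyz":{"type":"array","items":{"type":"number"}},"grip":{"type":"number"}}}},"force":{"type":"number"}},"required":["moves"]}

```bash
mkdir -p pics; python3 - <<'E'
from cell import arm
import cv2
for n in("side","top"):
    cv2.imwrite(f"pics/{n}0.png",arm.get_image(n)); p=arm.camera_params(n); print(n,p["mtx"].round(1).tolist(),p["T"].round(3).tolist())
print(arm.observe(),arm.tips_ahead)
E
```

```text
side [[467.6, 0.0, 319.1], [0.0, 467.6, 238.1], [0.0, 0.0, 1.0]] [[0.926, -0.192, 0.324, 0.232], [-0.377, -0.493, 0.784, -0.769], [0.01, -0.848, -0.529, 0.609], [0.0, 0.0, 0.0, 1.0]]
top [[447.9, 0.0, 315.8], [0.0, 447.9, 244.2], [0.0, 0.0, 1.0]] [[-0.015, -0.993, 0.115, 0.439], [-1.0, 0.017, 0.021, -0.02], [-0.023, -0.114, -0.993, 1.196], [0.0, 0.0, 0.0, 1.0]]
{'clock': 0.1, 'joints': array([-1.24359   ,  0.43517372,  0.02495605,  1.57400298, -0.01160042,
        1.13398712, -0.07509686]), 'dq': array([ 7.76317338e-04, -2.31418533e-03, -1.35060508e-03, -1.22595605e-03,
        4.78711703e-05, -1.83999673e-03, -2.30006593e-04]), 'joint_efforts': array([ 3.05066329e-03, -6.69126177e+01,  9.88145135e-01, -3.15145791e+01,
       -6.04565721e-02,  3.74189531e-02,  3.70974249e-05]), 'position': array([0.26027064, 0.56768771, 0.20021179]), 'ee_rot': array([-6.69991732e-01, -3.06912996e+00,  2.22167001e-03]), 'force': array([0.03883315, 0.04448134, 0.04318989]), 'ft_torque': array([ 0.03125741,  0.01893988, -0.02370447]), 'width': 0.9995913107240181} 0.011
```

View pics/side0.png

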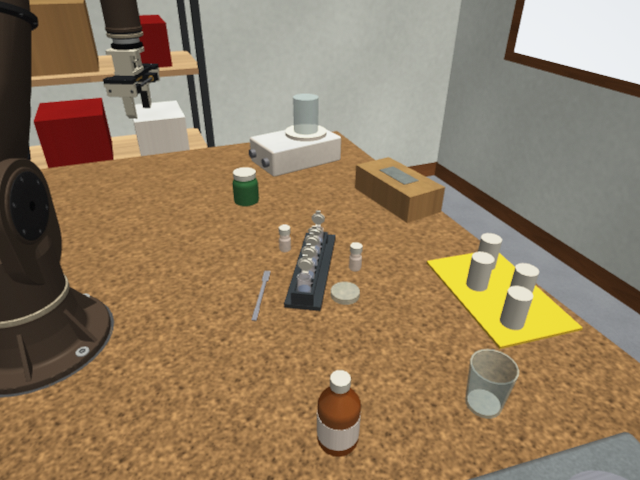

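View pics/top0.png

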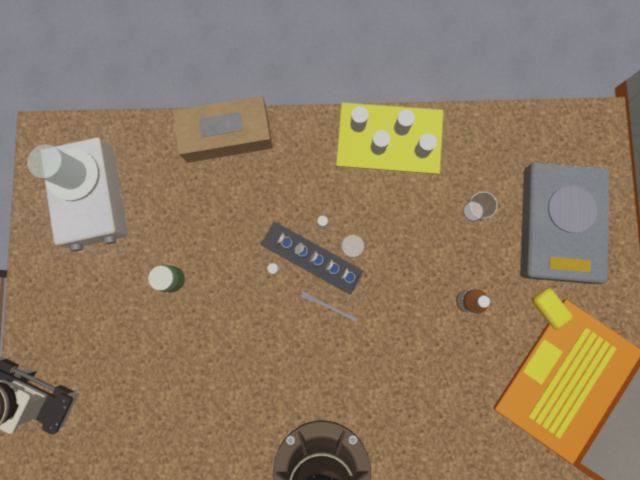

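```bash
cat > h.py <<'E'
from cell import arm
import numpy as np, cv2
P={n:arm.camera_params(n) for n in("side","top")}
def ray(n,u,v,z):
    p=P[n];d=p["T"][:3,:3]@np.linalg.solve(p["mtx"],[u,v,1]);o=p["T"][:3,3]
    return o+d*(z-o[2])/d[2]
def proj(n,X):
    p=P[n];c=p["T"][:3,:3].T@(np.array(X)-p["T"][:3,3]);c=p["mtx"]@c;return c[:2]/c[2]
E
python3 - <<'E'
from h import *
im=cv2.imread("pics/top0.png"); r=im[210:305,250:375].astype(int)
hsv=cv2.cvtColor(im,cv2.COLOR_BGR2HSV)
m=np.zeros(im.shape[:2],np.uint8)
# dark & unsaturated-brown: steel
sub=((im[...,2].astype(int)-im[...,0]<15)&(im.max(2)<110)).astype(np.uint8)
m[210:305,250:375]=sub[210:305,250:375]
m=cv2.morphologyEx(m,cv2.MORPH_CLOSE,np.ones((9,9)));m=cv2.morphologyEx(m,cv2.MORPH_OPEN,np.ones((5,5)))
cs,_=cv2.findContours(m,0,1);c=max(cs,key=cv2.contourArea)
W=np.array([ray("top",u,v,.012)[:2] for u,v in c[:,0,:].astype(float)],np.float32)
b=cv2.minAreaRect(W*1000);print(b,cv2.boxPoints(b))
a=cv2.resize(im[215:300,255:370],None,fx=5,fy=5,interpolation=2)
s=cv2.imread("pics/side0.png")[200:315,275:375];s=cv2.resize(s,None,fx=5,fy=5,interpolation=2)
cv2.imwrite("pics/a.png",a);cv2.imwrite("pics/b.png",s)
E
```

```text
((540.8107299804688, 17.168777465820312), (272.6846008300781, 71.15502166748047), 59.950443267822266) [[ 441.74185   -83.03271 ]
 [ 503.33313  -118.663506]
 [ 639.87964   117.37026 ]
 [ 578.2883    153.00107 ]]
```

View pics/a.png

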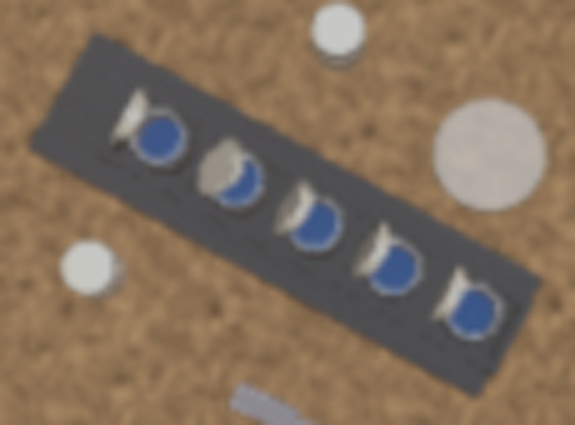

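View pics/b.png

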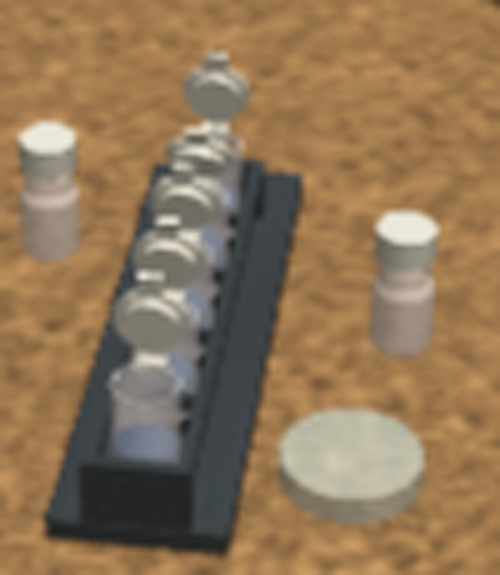

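```bash
python3 - <<'E'
from h import *
O=np.array([.5308,-.0002,0]);uy=np.array([.5007,.8657,0]);ux=np.array([.8657,-.5007,0])
for i,(a,b) in enumerate([(160,137),(237,180),(316,223),(394,267),(473,311)]):
    p=ray("top",255+a/5,215+b/5,.055)-O; print("vial",i+1,round(p@ux*1e3,1),round(p@uy*1e3,1))
for i,(a,b) in enumerate([(217,55),(203,127),(180,167),(168,218),(150,273)]):
    p=P["side"];d=p["T"][:3,:3]@np.linalg.solve(p["mtx"],[275+a/5,200+b/5,1]);o=p["T"][:3,3]
    X=o+d*(-((o-O)@ux)/(d@ux)); yy=(X-O)@uy*1e3-(92-46*i)-17.5; print("tab",i+1,round(yy,1),round(X[2]*1e3-64.5,1),np.degrees(np.arctan2(X[2]*1e3-64.5,-yy)))
    # ray/circle radius 40
s=arm.observe();print([ (O+uy*k)[:2].round(4).tolist() for k in(.138,.1095,.092)])
E
```

```text
vial 1 -0.0 91.1
vial 2 -0.1 45.6
vial 3 0.3 -0.6
vial 4 -0.0 -46.3
vial 5 -0.1 -92.2
tab 1 6.1 32.2 100.65238092665477
tab 2 8.2 19.5 112.81805117906505
tab 3 -12.9 39.1 71.77993614461661
tab 4 1.3 34.1 92.12510267393392
tab 5 2.7 36.9 94.18895453102544
[[0.5999, 0.1193], [0.5856, 0.0946], [0.5769, 0.0794]]
```

Request:
jog_arm --moves '[{"twist": [0,0,1],"xyz": [-0.8,-0.4,0],"grip": 1},{"twist": [0,0,2],"xyz": [-1.6,-0.9,0],"grip": 1},{"twist": [0,0,3],"xyz": [-2.5,-1.3,0],"grip": 1},{"twist": [0,0,4],"xyz": [-3.3,-1.8,0],"grip": 1},{"twist": [0,0,5],"xyz": [-4.1,-2.2,0],"grip": 1}]' --force 5

```text
clock: 0.72
position: [0.4297, 0.3437, 0.2008]
ee_rot: [-1.912, -2.493, 0.001]
force: [0.6, -0.3, 0.7]
width: 0.507
```

```bash
cat >> h.py <<'E'
from scipy.spatial.transform import Rotation as Ro
O=np.array([.5308,-.0002,0]);uy=np.array([.5007,.8657,0]);ux=np.array([.8657,-.5007,0])
def rep(y,ztip,x=0):
    "shift/turn in tool units to put the tips at rack (x,y), height ztip (mm)"
    s=arm.observe();R=Ro.from_rotvec(s["ee_rot"]);G=Ro.from_matrix(np.c_[uy,ux,[0,0,-1]])
    T=O+uy*y/1e3+ux*x/1e3+[0,0,ztip/1e3+.011]
    p=s["position"]-O
    print("clk",round(s["clock"],2),"rack xyz tip",(np.array([p@ux,p@uy,p[2]-.011])*1e3).round(1),"F",s["force"].round(2),"w",round(s["width"],2))
    print("shift",(R.inv().apply(T-s["position"])/.06).round(2),"twist",(np.degrees((R.inv()*G).as_rotvec())/10).round(2))
E
python3 -c "
from h import *
rep(138,120)"
```

```text
clk 0.72 rack xyz tip [-259.7  247.1  189.8] F [ 0.64 -0.26  0.68] w 0.51
shift [-4.35  1.77  1.16] twist [-0.    0.    4.51]
```

Request:
jog_arm --moves '[{"twist": [0,0,0.9],"xyz": [-0.9,0.3,0.2],"grip": 1},{"twist": [0,0,1.8],"xyz": [-1.8,0.7,0.5],"grip": 1},{"twist": [0,0,2.7],"xyz": [-2.6,1.1,0.7],"grip": 1},{"twist": [0,0,3.6],"xyz": [-3.5,1.4,0.9],"grip": 1},{"twist": [0,0,4.5],"xyz": [-4.35,1.77,1.16],"grip": 1}]'

```text
clock: 1.35
position: [0.6014, 0.1205, 0.1309]
ee_rot: [-2.719, -1.573, -0.0]
force: [1.8, 1.0, 1.0]
width: 0.006
```

Request:
jog_arm --moves '[{"twist": [0,0,0],"xyz": [0,0,0],"grip": 1},{"twist": [0,0,0],"xyz": [0,0,0],"grip": 1}]'

```text
clock: 1.6
position: [0.6001, 0.1224, 0.1308]
ee_rot: [-2.715, -1.58, 0.002]
force: [-0.1, 0.1, -0.2]
width: 0.007
```

```bash
python3 -c "
from h import *
rep(138,90)
cv2.imwrite('pics/c.png',cv2.resize(arm.get_image('side')[120:320,220:420],None,fx=3,fy=3,interpolation=2))"
```

```text
clk 1.6 rack xyz tip [ -1.4 140.9 119.8] F [-0.12  0.14 -0.19] w 0.01
shift [-0.05  0.02  0.5 ] twist [-0.01  0.    0.04]
```

View pics/c.png

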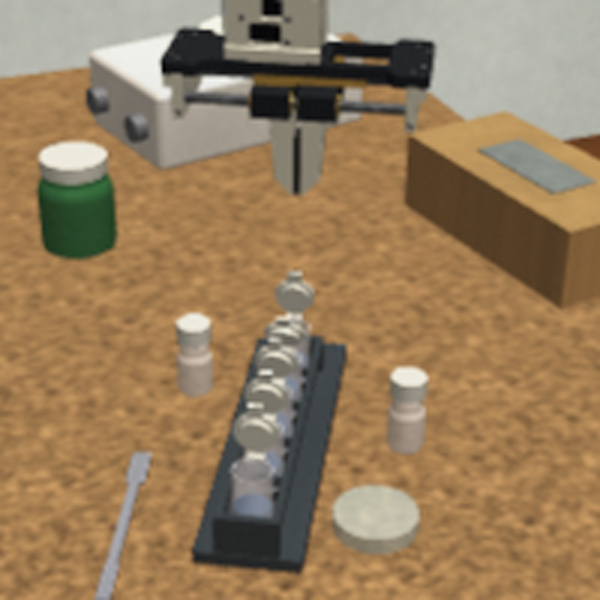

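Request:
jog_arm --moves '[{"twist": [0,0,0.02],"xyz": [-0.05,0.02,0.25],"grip": 1},{"twist": [0,0,0.04],"xyz": [-0.05,0.02,0.5],"grip": 1},{"twist": [0,0,0.04],"xyz": [-0.05,0.02,0.5],"grip": 1}]'

```text
clock: 2.02
position: [0.5987, 0.1192, 0.0996]
ee_rot: [-2.72, -1.57, 0.005]
force: [0.6, 0.1, -0.8]
width: 0.009
```

Request:
jog_arm --moves '[{"twist": [0,0,0],"xyz": [-0.12,0,0],"grip": 1},{"twist": [0,0,0],"xyz": [-0.24,0,0],"grip": 1},{"twist": [0,0,0],"xyz": [-0.36,0,0],"grip": 1},{"twist": [0,0,0],"xyz": [-0.48,0,0],"grip": 1},{"twist": [0,0,0],"xyz": [-0.58,0,0],"grip": 1}]'

```text
clock: 2.65
position: [0.5826, 0.0882, 0.1015]
ee_rot: [-2.721, -1.57, -0.0]
force: [0.8, -0.4, 1.4]
width: 0.006
```

```bash
python3 -c "
from h import *
rep(92,67)"
```

```text
clk 2.65 rack xyz tip [  0.5 102.5  90.5] F [ 0.82 -0.43  1.37] w 0.01
shift [-0.17 -0.01  0.39] twist [ 0. -0. -0.]
```

Request:
jog_arm --moves '[{"twist": [0,0,0],"xyz": [-0.07,0,0.12],"grip": 1},{"twist": [0,0,0],"xyz": [-0.12,0,0.22],"grip": 1},{"twist": [0,0,0],"xyz": [-0.15,0,0.31],"grip": 1},{"twist": [0,0,0],"xyz": [-0.17,0,0.36],"grip": 1},{"twist": [0,0,0],"xyz": [-0.17,0,0.36],"grip": 1}]'

```text
clock: 3.28
position: [0.5775, 0.08, 0.0794]
ee_rot: [-2.721, -1.57, 0.001]
force: [-0.3, -0.1, -0.4]
width: 0.004
```

Request:
jog_arm --moves '[{"twist": [0,0,0],"xyz": [0,0,0],"grip": 1},{"twist": [0,0,0],"xyz": [0,0,0],"grip": 1}]'

```text
clock: 3.52
position: [0.5779, 0.0801, 0.0799]
ee_rot: [2.721, 1.57, 0.001]
force: [-0.2, 0.3, -0.3]
width: 0.007
```

```bash
python3 -c "
from h import *
rep(92,65)
cv2.imwrite('pics/d.png',cv2.resize(arm.get_image('side')[150:300,250:400],None,fx=4,fy=4,interpolation=2))"
```

```text
clk 3.52 rack xyz tip [ 0.5 93.1 68.9] F [-0.24  0.27 -0.29] w 0.01
shift [-0.02 -0.01  0.07] twist [ 0. -0.  0.]
```

View pics/d.png

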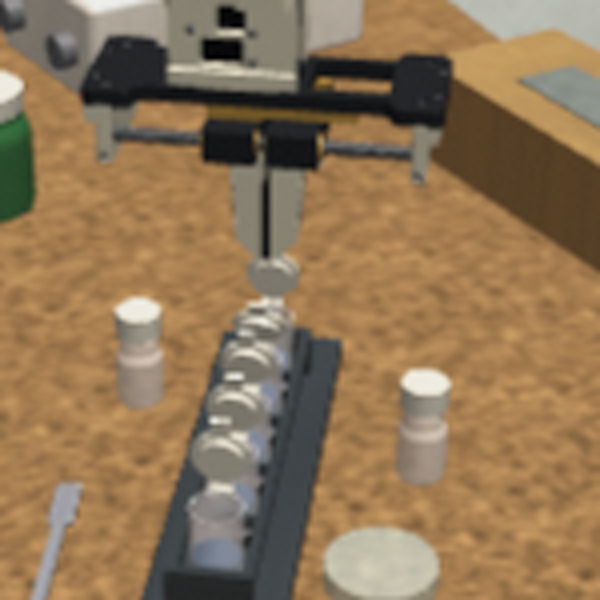

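```bash
python3 -c "
from h import *
rep(92,65)
W=lambda y,z,x=0:O+uy*y/1e3+ux*x/1e3+np.array([0,0,z/1e3])
f=lambda y,z,x=0:((proj('side',W(y,z,x))-[250,150])*4).round(0)
print('tip',f(93,69),'hinge1',f(109.5,64.5),'rims',[f(92-46*i,63) for i in range(5)],'ends',f(157,12),f(-117,12),f(-117,12,37),f(-117,12,-37))
im=arm.get_image('top');cv2.imwrite('pics/e.png',cv2.resize(im[190:310,230:390],None,fx=5,fy=5,interpolation=2))
print('top tip',(proj('top',W(93,69))-[230,190])*5, [((proj('top',W(92-46*i,63))-[230,190])*5).round() for i in range(5)])
"
```

```text
clk 3.58 rack xyz tip [ 0.5 93.1 68.9] F [ 0.6   0.02 -0.48] w 0.01
shift [-0.02 -0.01  0.06] twist [ 0. -0.  0.]
tip [268. 306.] hinge1 [272. 298.] rims [array([267., 316.]), array([255., 358.]), array([243., 404.]), array([229., 453.]), array([214., 507.])] ends [282. 333.] [206. 621.] [281. 628.] [132. 613.]
top tip [279.39234836 256.87609029] [array([282., 259.]), array([361., 303.]), array([439., 347.]), array([519., 391.]), array([599., 435.])]
```

View pics/e.png

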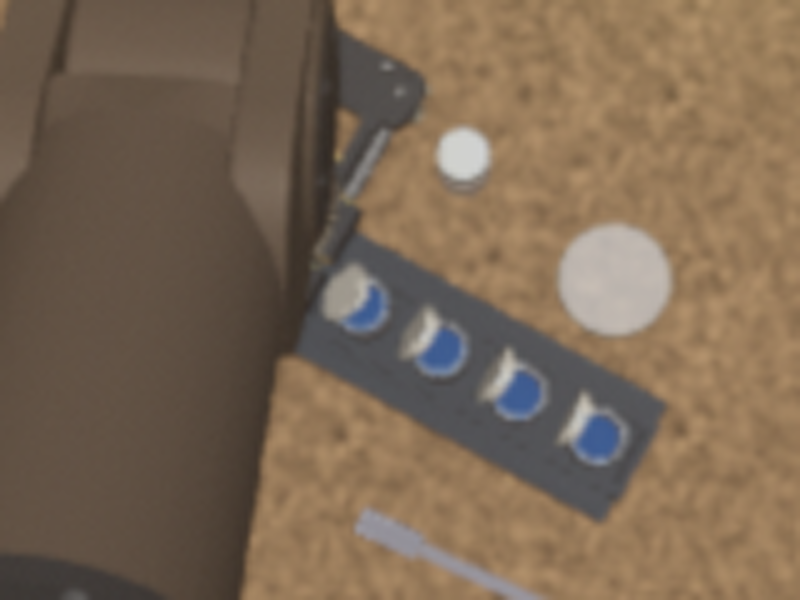

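```bash
python3 -c "
from h import *
W=lambda y,z,x=0:O+uy*y/1e3+ux*x/1e3+np.array([0,0,z/1e3])
print(((proj('side',W(140.9,119.8,-1.4))-[220,120])*3).round(0))
f=lambda y,z,x=0:((proj('side',W(y,z,x))-[250,150])*4).round(0)
for z in (69,80,90,100): print(z,[f(y,z).tolist() for y in(83,93,103,115,125)])
cv2.imwrite('pics/f.png',cv2.resize(arm.get_image('side')[190:250,280:355],None,fx=10,fy=10,interpolation=2))
"
```

```text
[298. 231.]
69 [[265.0, 314.0], [268.0, 306.0], [270.0, 297.0], [273.0, 286.0], [275.0, 278.0]]
80 [[265.0, 298.0], [268.0, 289.0], [270.0, 280.0], [273.0, 270.0], [276.0, 262.0]]
90 [[265.0, 282.0], [268.0, 273.0], [270.0, 265.0], [273.0, 255.0], [276.0, 246.0]]
100 [[266.0, 267.0], [268.0, 258.0], [271.0, 249.0], [274.0, 239.0], [276.0, 231.0]]
```

View pics/f.png

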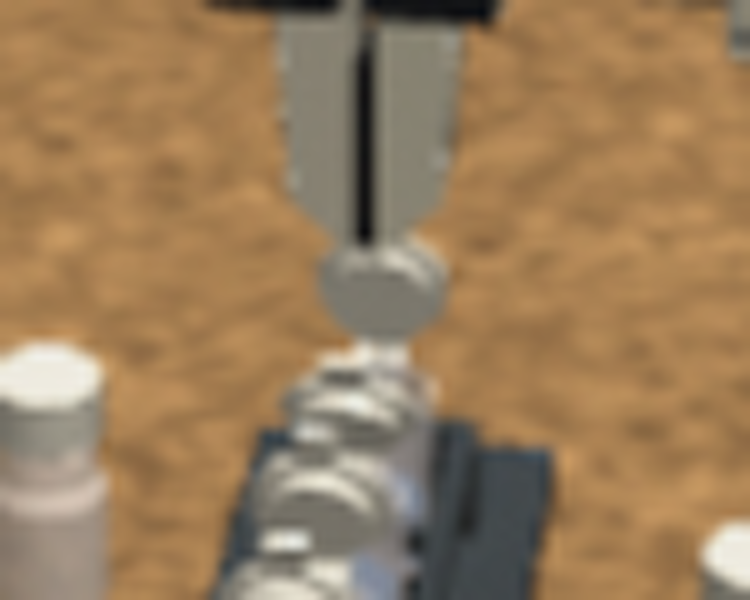

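```bash
python3 -c "
from h import *
ty=np.array([.417,.909,0]);c=np.array([.2603,.5677,.2002])
for dz in (-.011,.016):
  print(dz,[proj('side',c+ty*s+[0,0,dz]).round(1).tolist() for s in(-.056,-.046,0,.046,.056)])
im=cv2.imread('pics/side0.png')[40:160,70:220];cv2.imwrite('pics/g.png',cv2.resize(im,None,fx=5,fy=5,interpolation=2))
"
```

```text
-0.011 [[135.6, 132.3], [137.0, 131.0], [143.3, 125.4], [149.2, 120.1], [150.5, 119.0]]
0.016 [[133.5, 122.3], [135.0, 121.1], [141.4, 115.7], [147.4, 110.6], [148.7, 109.6]]
```

View pics/g.png

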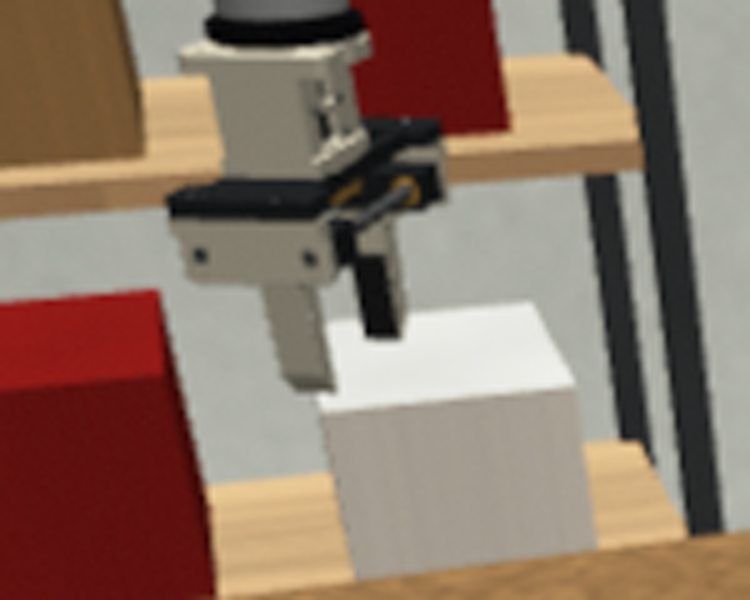

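```bash
python3 -c "
from h import *
def L(n,u,v):
    p=P[n];d=p['T'][:3,:3]@np.linalg.solve(p['mtx'],[u,v,1]);return p['T'][:3,3],d/np.linalg.norm(d)
def tri(a,b):
    A=np.zeros((3,3));c=np.zeros(3)
    for o,d in(L('side',*a),L('top',*b)):
        M=np.eye(3)-np.outer(d,d);A+=M;c+=M@o
    X=np.linalg.solve(A,c);q=X-O;return (np.array([q@ux,q@uy,q[2]])*1e3).round(1)
# bracket upper-right outer corners (crop d / crop e)
for s in((400,50),(450,60),(425,80),(425,65)):
  for t in((400,90),(380,95),(420,85)):
    print(s,t,tri((250+s[0]/4,150+s[1]/4),(230+t[0]/5,190+t[1]/5)))
"
```

```text
(400, 50) (400, 90) [ 74.   58.4 244.5]
(400, 50) (380, 95) [ 71.   65.8 240.8]
(400, 50) (420, 85) [ 77.   51.1 248.2]
(450, 60) (400, 90) [ 87.2  61.  237.2]
(450, 60) (380, 95) [ 84.3  68.3 233.6]
(450, 60) (420, 85) [ 90.1  53.7 240.8]
(425, 80) (400, 90) [ 82.   61.5 226.7]
(425, 80) (380, 95) [ 79.   69.  222.9]
(425, 80) (420, 85) [ 84.9  54.  230.6]
(425, 65) (400, 90) [ 81.2  60.5 235.2]
(425, 65) (380, 95) [ 78.2  67.9 231.5]
(425, 65) (420, 85) [ 84.1  53.1 238.9]
```

Request:
jog_arm --moves '[{"twist": [0,0,0],"xyz": [0,0,-0.4],"grip": 1},{"twist": [0,0,0],"xyz": [0.4,0,-0.45],"grip": 1},{"twist": [0,0,0],"xyz": [0.75,0,-0.4],"grip": 1},{"twist": [0,0,0],"xyz": [0.75,0,-0.1],"grip": 1},{"twist": [0,0,0],"xyz": [0.75,0,0.2],"grip": 1}]'

```text
clock: 4.3
position: [0.5992, 0.1182, 0.0656]
ee_rot: [2.721, 1.57, -0.003]
force: [-0.3, -0.7, -1.3]
width: 0.002
```

Request:
jog_arm --moves '[{"twist": [0,0,0],"xyz": [0,0,0],"grip": 1},{"twist": [0,0,0],"xyz": [0,0,0],"grip": 1}]'

```text
clock: 4.55
position: [0.6, 0.1181, 0.0676]
ee_rot: [2.722, 1.569, -0.001]
force: [-0.9, 1.1, -0.1]
width: 0.004
```

```bash
python3 -c "
from h import *
rep(104,55)
cv2.imwrite('pics/h.png',cv2.resize(arm.get_image('side')[160:260,270:370],None,fx=6,fy=6,interpolation=2))"
```

```text
clk 4.55 rack xyz tip [  0.7 137.1  56.6] F [-0.91  1.12 -0.08] w 0.0
shift [-0.55 -0.01  0.03] twist [-0.  0. -0.]
```

View pics/h.png

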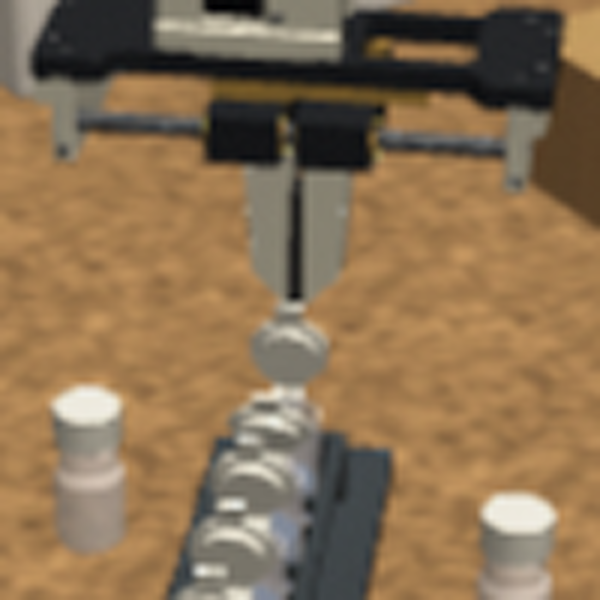

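Request:
jog_arm --moves '[{"twist": [0,0,0],"xyz": [-0.12,0,0],"grip": 1},{"twist": [0,0,0],"xyz": [-0.24,0,0.02],"grip": 1},{"twist": [0,0,0],"xyz": [-0.36,0,0.03],"grip": 1},{"twist": [0,0,0],"xyz": [-0.48,0,0.04],"grip": 1},{"twist": [0,0,0],"xyz": [-0.56,0,0.05],"grip": 1}]'

```text
clock: 5.22
position: [0.5831, 0.0893, 0.0648]
ee_rot: [-2.721, -1.57, -0.0]
force: [0.2, -0.3, -0.1]
width: 0.005
```

```bash
python3 -c "
from h import *
rep(92,35)
cv2.imwrite('pics/i.png',cv2.resize(arm.get_image('side')[160:260,270:370],None,fx=6,fy=6,interpolation=2))"
```

```text
clk 5.22 rack xyz tip [  0.5 103.7  53.8] F [ 0.18 -0.26 -0.14] w 0.01
shift [-0.19 -0.01  0.31] twist [-0. -0. -0.]
```

View pics/i.png

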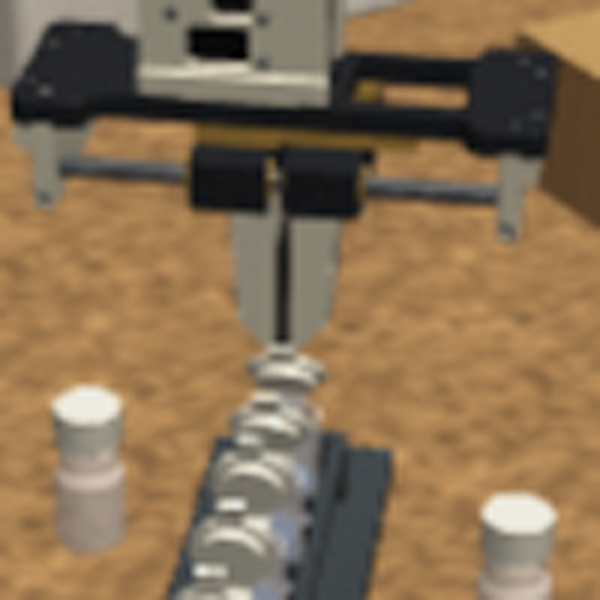

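Request:
jog_arm --moves '[{"twist": [0,0,0],"xyz": [-0.07,0,0.08],"grip": 1},{"twist": [0,0,0],"xyz": [-0.12,0,0.16],"grip": 1},{"twist": [0,0,0],"xyz": [-0.16,0,0.24],"grip": 1},{"twist": [0,0,0],"xyz": [-0.19,0,0.31],"grip": 1},{"twist": [0,0,0],"xyz": [-0.19,0,0.31],"grip": 1}]'

```text
clock: 5.9
position: [0.5773, 0.0798, 0.0457]
ee_rot: [-2.721, -1.57, 0.001]
force: [-0.0, 0.2, -0.6]
width: 0.004
```

```bash
cat >> h.py <<'E'
def avg(tag,n=6):
    F=[]
    for i in range(n):
        im=arm.get_image("side");s=arm.observe();F.append(s["force"])
    cv2.imwrite(f"pics/{tag}.png",im);F=np.array(F);m=F.mean(0)
    print(tag,"F rack x,y,z",(np.array([m@ux,m@uy,m[2]])).round(2),"sd",F.std(0).round(2))
E
python3 -c "
from h import *
avg('j1');rep(92,30)"
```

```text
j1 F rack x,y,z [-0.11 -0.02  0.01] sd [0.44 0.72 0.37]
clk 6.2 rack xyz tip [ 0.5 93.1 35.3] F [-0.68 -0.66  0.38] w 0.0
shift [-0.02 -0.01  0.09] twist [ 0. -0.  0.]
```

Request:
jog_arm --moves '[{"twist": [0,0,0],"xyz": [-0.02,0,0.04],"grip": 1},{"twist": [0,0,0],"xyz": [-0.02,0,0.06],"grip": 1}]'

```text
clock: 6.45
position: [0.577, 0.0788, 0.0424]
ee_rot: [-2.721, -1.57, 0.0]
force: [0.5, -0.1, -0.0]
width: 0.003
```

```bash
python3 -c "
from h import *
avg('j2');rep(92,29)"
```

```text
j2 F rack x,y,z [ 0.52 -0.15 -0.17] sd [0.35 0.31 0.68]
clk 6.75 rack xyz tip [ 0.4 91.7 31.5] F [ 0.46 -0.29  0.18] w 0.01
shift [ 0.01 -0.01  0.04] twist [-0. -0.  0.]
```

Request:
jog_arm --moves '[{"twist": [0,0,0],"xyz": [0,0,0.02],"grip": 1},{"twist": [0,0,0],"xyz": [0,0,0.03],"grip": 1}]'

```text
clock: 7.0
position: [0.577, 0.0789, 0.0407]
ee_rot: [-2.721, -1.57, 0.0]
force: [0.6, -0.9, 0.4]
width: 0.001
```

```bash
python3 -c "
from h import *
avg('j3');rep(92,29)"
```

```text
j3 F rack x,y,z [ 0.1   0.01 -0.52] sd [0.32 0.36 0.3 ]
clk 7.3 rack xyz tip [ 0.4 91.7 29.7] F [-0.54  0.16 -0.95] w 0.01
shift [ 0.01 -0.01  0.01] twist [-0. -0.  0.]
```

Request:
jog_arm --moves '[{"twist": [0,0,0],"xyz": [0,0,0.02],"grip": 1},{"twist": [0,0,0],"xyz": [0,0,0.03],"grip": 1}]'

```text
clock: 7.55
position: [0.5772, 0.0789, 0.0389]
ee_rot: [2.721, 1.57, 0.0]
force: [-0.1, -0.3, 1.2]
width: 0.007
```

```bash
python3 -c "
from h import *
avg('j4');rep(92,29)
g=[cv2.imread(f'pics/j{i}.png',0).astype(int) for i in(1,2,3,4)]
for r in range(216,236): print(r,*[k[r,306:328:3].tolist() for k in g])"
```

```text
j4 F rack x,y,z [-0.27  0.23  1.63] sd [0.42 0.33 0.46]
clk 7.85 rack xyz tip [ 0.5 91.7 28. ] F [-0.32 -0.13  2.12] w 0.01
shift [ 0.01 -0.01 -0.02] twist [ 0. -0.  0.]
216 [134, 129, 129, 72, 131, 130, 129, 143] [135, 129, 130, 53, 130, 130, 127, 142] [135, 129, 130, 52, 130, 130, 118, 142] [134, 128, 129, 52, 130, 131, 113, 143]
217 [133, 134, 129, 72, 129, 130, 128, 136] [134, 128, 130, 52, 130, 130, 124, 136] [133, 128, 130, 54, 131, 129, 135, 136] [134, 130, 129, 52, 130, 130, 117, 136]
218 [138, 138, 128, 72, 130, 131, 122, 138] [138, 129, 130, 53, 131, 129, 121, 137] [138, 129, 129, 54, 130, 131, 139, 138] [138, 130, 130, 53, 130, 130, 135, 138]
219 [128, 130, 129, 73, 130, 129, 127, 144] [129, 129, 130, 53, 129, 130, 127, 145] [129, 129, 130, 53, 130, 130, 125, 144] [130, 130, 129, 54, 130, 130, 138, 146]
220 [122, 133, 128, 72, 129, 129, 128, 140] [122, 129, 130, 53, 131, 129, 127, 141] [122, 129, 132, 53, 130, 131, 126, 140] [122, 130, 129, 54, 131, 128, 124, 141]
221 [125, 129, 129, 73, 130, 130, 122, 137] [126, 129, 129, 52, 130, 130, 120, 137] [127, 134, 130, 52, 129, 1
[... 1647 characters left out ...]
16, 123, 160, 192, 121, 109, 124] [130, 116, 123, 160, 192, 155, 109, 124]
232 [112, 129, 152, 102, 136, 111, 73, 98] [112, 129, 153, 102, 137, 112, 74, 98] [112, 129, 152, 103, 138, 111, 74, 100] [113, 129, 152, 104, 138, 113, 73, 101]
233 [73, 137, 181, 102, 102, 118, 54, 86] [74, 137, 180, 103, 103, 118, 54, 86] [73, 138, 180, 103, 102, 116, 54, 85] [74, 136, 181, 102, 102, 117, 54, 85]
234 [68, 91, 131, 102, 105, 122, 51, 73] [69, 91, 131, 102, 105, 122, 52, 73] [68, 92, 132, 103, 106, 123, 52, 73] [69, 91, 131, 102, 106, 123, 51, 73]
235 [81, 122, 113, 158, 128, 122, 54, 57] [82, 123, 113, 159, 129, 122, 56, 56] [82, 122, 114, 158, 129, 121, 55, 57] [82, 123, 113, 159, 129, 122, 56, 59]
```

Request:
jog_arm --moves '[{"twist": [0,0,0],"xyz": [0,0,-0.2],"grip": 1},{"twist": [0,0,0],"xyz": [0,0,-0.43],"grip": 1},{"twist": [0,0,0],"xyz": [-0.15,0,-0.43],"grip": 1},{"twist": [0,0,0],"xyz": [-0.3,0,-0.43],"grip": 1},{"twist": [0,0,0],"xyz": [-0.45,0,-0.43],"grip": 1}]'

```text
clock: 8.48
position: [0.5628, 0.0546, 0.0645]
ee_rot: [-2.721, -1.569, 0.001]
force: [0.9, -0.8, 0.3]
width: 0.006
```

Request:
jog_arm --moves '[{"twist": [0,0,0],"xyz": [-0.11,0,0],"grip": 1},{"twist": [0,0,0],"xyz": [-0.18,0,0.1],"grip": 1},{"twist": [0,0,0],"xyz": [-0.24,0,0.2],"grip": 1},{"twist": [0,0,0],"xyz": [-0.29,0,0.3],"grip": 1},{"twist": [0,0,0],"xyz": [-0.315,0,0.38],"grip": 1}]'

```text
clock: 9.1
position: [0.5539, 0.0391, 0.0413]
ee_rot: [-2.721, -1.57, 0.001]
force: [0.4, -0.3, 0.6]
width: 0.007
```

Request:
jog_arm --moves '[{"twist": [0,0,0],"xyz": [0,0,0.03],"grip": 1},{"twist": [0,0,0],"xyz": [0,0,0.05],"grip": 1}]'

```text
clock: 9.35
position: [0.5541, 0.0392, 0.0389]
ee_rot: [-2.721, -1.57, 0.0]
force: [-0.9, -0.7, 1.3]
width: 0.004
```

```bash
python3 -c "
from h import *
avg('k2');rep(46,28)"
```

```text
k2 F rack x,y,z [-0.32 -0.78  1.73] sd [0.68 0.19 0.42]
clk 9.65 rack xyz tip [ 0.5 45.8 28.1] F [-0.32 -0.28  2.29] w 0.01
shift [ 0.   -0.01  0.  ] twist [ 0. -0.  0.]
```

Request:
jog_arm --moves '[{"twist": [0,0,0],"xyz": [0,0,-0.2],"grip": 1},{"twist": [0,0,0],"xyz": [0,0,-0.43],"grip": 1},{"twist": [0,0,0],"xyz": [-0.15,0,-0.43],"grip": 1},{"twist": [0,0,0],"xyz": [-0.3,0,-0.43],"grip": 1},{"twist": [0,0,0],"xyz": [-0.45,0,-0.43],"grip": 1}]'

```text
clock: 10.28
position: [0.5399, 0.0149, 0.0645]
ee_rot: [-2.721, -1.569, 0.001]
force: [0.8, -0.2, 0.4]
width: 0.01
```

Request:
jog_arm --moves '[{"twist": [0,0,0],"xyz": [-0.11,0,0],"grip": 1},{"twist": [0,0,0],"xyz": [-0.18,0,0.1],"grip": 1},{"twist": [0,0,0],"xyz": [-0.24,0,0.2],"grip": 1},{"twist": [0,0,0],"xyz": [-0.29,0,0.3],"grip": 1},{"twist": [0,0,0],"xyz": [-0.315,0,0.38],"grip": 1}]'

```text
clock: 10.9
position: [0.5309, -0.0006, 0.0413]
ee_rot: [-2.721, -1.57, 0.001]
force: [0.2, -0.0, 0.1]
width: 0.007
```

Request:
jog_arm --moves '[{"twist": [0,0,0],"xyz": [0,0,0.03],"grip": 1},{"twist": [0,0,0],"xyz": [0,0,0.05],"grip": 1}]'

```text
clock: 11.15
position: [0.5311, -0.0005, 0.0389]
ee_rot: [-2.721, -1.57, 0.0]
force: [-0.8, -0.5, 2.5]
width: 0.004
```

```bash
python3 -c "
from h import *
avg('k3');rep(0,28)"
```

```text
k3 F rack x,y,z [-0.42 -0.68  1.82] sd [0.79 0.23 0.1 ]
clk 11.45 rack xyz tip [ 0.5 -0.  28.1] F [ 0.65 -0.85  1.71] w 0.0
shift [ 0.   -0.01  0.  ] twist [ 0. -0.  0.]
```

Request:
jog_arm --moves '[{"twist": [0,0,0],"xyz": [0,0,-0.2],"grip": 1},{"twist": [0,0,0],"xyz": [0,0,-0.43],"grip": 1},{"twist": [0,0,0],"xyz": [-0.15,0,-0.43],"grip": 1},{"twist": [0,0,0],"xyz": [-0.3,0,-0.43],"grip": 1},{"twist": [0,0,0],"xyz": [-0.45,0,-0.43],"grip": 1}]'

```text
clock: 12.08
position: [0.5169, -0.0247, 0.0645]
ee_rot: [-2.721, -1.569, 0.001]
force: [0.1, 0.1, -0.4]
width: 0.005
```

Request:
jog_arm --moves '[{"twist": [0,0,0],"xyz": [-0.11,0,0],"grip": 1},{"twist": [0,0,0],"xyz": [-0.18,0,0.1],"grip": 1},{"twist": [0,0,0],"xyz": [-0.24,0,0.2],"grip": 1},{"twist": [0,0,0],"xyz": [-0.29,0,0.3],"grip": 1},{"twist": [0,0,0],"xyz": [-0.315,0,0.38],"grip": 1}]'

```text
clock: 12.7
position: [0.5079, -0.0403, 0.0413]
ee_rot: [-2.721, -1.57, 0.001]
force: [-0.7, -0.4, 0.4]
width: 0.008
```

Request:
jog_arm --moves '[{"twist": [0,0,0],"xyz": [0,0,0.03],"grip": 1},{"twist": [0,0,0],"xyz": [0,0,0.05],"grip": 1}]'

```text
clock: 12.95
position: [0.5081, -0.0403, 0.0388]
ee_rot: [-2.721, -1.57, 0.0]
force: [-1.6, -0.4, 2.0]
width: 0.005
```

```bash
python3 -c "
from h import *
avg('k4');rep(-46,28)"
```

```text
k4 F rack x,y,z [-0.56 -0.81  1.74] sd [0.38 0.38 0.58]
clk 13.25 rack xyz tip [  0.5 -45.9  28.1] F [-0.49 -0.87  1.58] w 0.0
shift [-0.   -0.01  0.  ] twist [ 0. -0.  0.]
```

Request:
jog_arm --moves '[{"twist": [0,0,0],"xyz": [0,0,-0.2],"grip": 1},{"twist": [0,0,0],"xyz": [0,0,-0.43],"grip": 1},{"twist": [0,0,0],"xyz": [-0.15,0,-0.43],"grip": 1},{"twist": [0,0,0],"xyz": [-0.3,0,-0.43],"grip": 1},{"twist": [0,0,0],"xyz": [-0.45,0,-0.43],"grip": 1}]'

```text
clock: 13.88
position: [0.4939, -0.0644, 0.0645]
ee_rot: [-2.721, -1.569, 0.001]
force: [-0.8, 0.2, 0.7]
width: 0.004
```

Request:
jog_arm --moves '[{"twist": [0,0,0],"xyz": [-0.11,0,0],"grip": 1},{"twist": [0,0,0],"xyz": [-0.18,0,0.1],"grip": 1},{"twist": [0,0,0],"xyz": [-0.24,0,0.2],"grip": 1},{"twist": [0,0,0],"xyz": [-0.29,0,0.3],"grip": 1},{"twist": [0,0,0],"xyz": [-0.315,0,0.38],"grip": 1}]'

```text
clock: 14.5
position: [0.4849, -0.0801, 0.0413]
ee_rot: [-2.721, -1.57, 0.001]
force: [0.9, -0.0, -0.4]
width: 0.009
```

Request:
jog_arm --moves '[{"twist": [0,0,0],"xyz": [0,0,0.03],"grip": 1},{"twist": [0,0,0],"xyz": [0,0,0.05],"grip": 1}]'

```text
clock: 14.75
position: [0.4851, -0.08, 0.0388]
ee_rot: [-2.721, -1.57, 0.0]
force: [-0.8, -0.9, 2.0]
width: 0.003
```

```bash
python3 -c "
from h import *
avg('k5');rep(-92,28)"
```

```text
k5 F rack x,y,z [-0.76 -0.82  1.61] sd [0.56 0.34 0.44]
clk 15.05 rack xyz tip [  0.5 -91.9  28. ] F [-1.8  -1.    1.51] w 0.0
shift [-0.   -0.01  0.  ] twist [ 0. -0.  0.]
```

Request:
jog_arm --moves '[{"twist": [0,0,0],"xyz": [0,0,-0.4],"grip": 1},{"twist": [0,0,0],"xyz": [0,0,-1.2],"grip": 1},{"twist": [0,0,0],"xyz": [0,0,-2],"grip": 1},{"twist": [0,0,0],"xyz": [0.5,-0.5,-2.2],"grip": 1},{"twist": [0,0,0],"xyz": [1.1,-1.1,-2.2],"grip": 1}]'

```text
clock: 15.68
position: [0.4621, 0.0107, 0.1724]
ee_rot: [2.722, 1.567, 0.006]
force: [0.7, 1.1, -0.0]
width: 0.008
```

Request:
jog_arm --moves '[{"twist": [0,0,0],"xyz": [0.6,-0.6,0],"grip": 1},{"twist": [0,0,0],"xyz": [1.2,-1.2,0],"grip": 1},{"twist": [0,0,0],"xyz": [1.8,-1.8,0],"grip": 1},{"twist": [0,0,0],"xyz": [2.5,-2.5,0],"grip": 1},{"twist": [0,0,0],"xyz": [3.1,-3.1,0],"grip": 1}]'

```text
clock: 16.3
position: [0.3923, 0.2667, 0.1712]
ee_rot: [-2.72, -1.571, -0.002]
force: [0.8, -0.7, 0.4]
width: 0.009
```

Request:
jog_arm --moves '[{"twist": [0,0,0],"xyz": [0,0,0],"grip": 1},{"twist": [0,0,0],"xyz": [0,0,0],"grip": 1}]'

```text
clock: 16.55
position: [0.3932, 0.2637, 0.1709]
ee_rot: [2.721, 1.57, -0.0]
force: [0.5, 0.4, 0.0]
width: 0.01
```

```bash
python3 -c "
from h import *
t=arm.get_image('top');s=arm.get_image('side');cv2.imwrite('pics/top9.png',t);cv2.imwrite('pics/side9.png',s)
a=cv2.resize(t[215:300,255:370],(400,296),interpolation=2);b=cv2.resize(s[200:315,275:375],(400,460),interpolation=2)
c=np.zeros((460,800,3),np.uint8);c[:296,:400]=a;c[:,400:]=b;cv2.imwrite('pics/z.png',c);rep(0,0)
for n,i in(('top',t),('side',s)):
    d=(cv2.absdiff(i,cv2.imread(f'pics/{n}0.png')).max(2)>40).astype(np.uint8)
    k,_,st,_=cv2.connectedComponentsWithStats(d);print(n,[x.tolist() for x in st[1:] if x[4]>12])
"
```

```text
clk 16.65 rack xyz tip [-250.5  159.1  160. ] F [-0.2   0.56  0.28] w 0.01
shift [-2.64  4.18  2.67] twist [ 0.    0.   -0.01]
top [[280, 235, 15, 13, 134], [295, 245, 16, 12, 139], [311, 253, 34, 23, 285], [344, 271, 15, 13, 131], [70, 273, 155, 207, 17728], [0, 357, 76, 78, 3250], [78, 373, 9, 9, 26], [0, 392, 6, 29, 101]]
side [[12, 0, 26, 140, 1567], [100, 0, 60, 119, 3925], [161, 0, 94, 159, 5357], [29, 146, 3, 9, 19], [26, 156, 14, 14, 71], [0, 159, 18, 4, 27], [0, 168, 7, 13, 36], [43, 174, 22, 89, 286], [5, 181, 5, 28, 58], [298, 213, 27, 56, 538], [296, 270, 16, 13, 135]]
```

View pics/z.png

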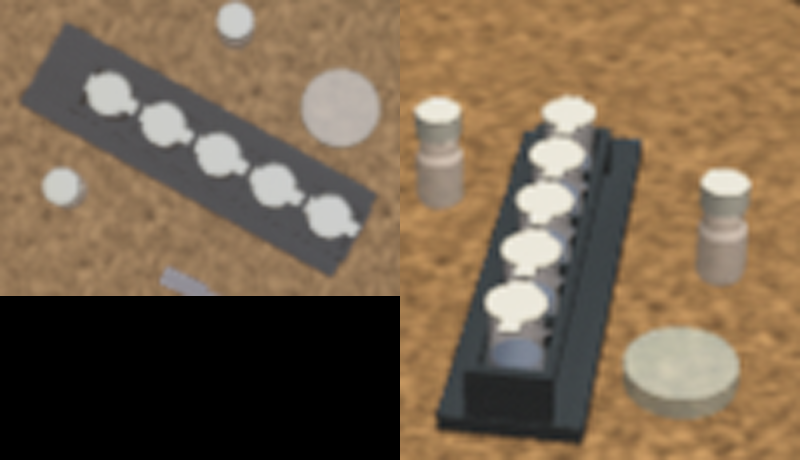

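```bash
python3 -c "
from cell import arm
print(arm.sign_off())"
```

```text
the job is handed in; nothing more can be done
None
```

All five lids are folded shut in order, 1 to 5. I handed the job in at about 16.7 s on the robot's clock, with the gripper well clear of everything.

- **Method:** I swept the closed fingertips along each lid in an arc, then pressed it down until I felt about 1.6–1.8 N. The vials gave on their pads as expected.
- **Final check:** The last top and side pictures show five level lids. Compared with the first pictures, only the lids and the arm have changed. The rack, both loose vials, the dish and the other bench items show no shift. The jar was partly hidden by the arm in the last top view, so for the jar I rely on the side view.
- **Disagreement:** The fingertips stood about 36 mm higher than the reported pose and `tips_ahead` implied. The first sweep therefore passed above lid 1 without touching it. I worked out the offset from the pictures, and contact with lid 1 confirmed it.
- **Not measured:** I did not measure the final lid angles. That they are flat rests on the press force and the last picture.

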